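Work the stuck index pin out of its socket

ROBOT

A 7-joint arm with a two-finger parallel gripper is mounted at the origin on a cart in front of the work surface, level with it; the furniture and walls round the work are solid. World frame = base frame: x ahead of the robot, y to its left, z up, the work surface at z = 0. Lengths are in mm, angles in rad, forces in N, time in s.
With the tool pointing down it reaches from about 400 to 900 mm from the base axis. Payload 5.5 kg.
Tool frame: the origin (TCP) lies midway between the tips of the shut fingers; the grasp point (between the pads) lies grasp_offset behind it (grasp_offset is the distance from the TCP to the grasp point, in mm); z points along the fingers, y is the line along which they close (so a half turn about z gives the same grasp; the last joint's range is limited). The gripper opens to 85 mm and grips with 20 to 120 N. Pads are 22 mm wide; open, the fingers measure 114 mm over their backs; the gripper's body (76 mm by 85 mm) begins 54 mm behind the grasp point. The pads swing forward as they close: fully open they stand 13 mm farther back than shut.
Start: joints at [-0.975, 0.501, -0.427, 1.55, 0.221, 1.138, -0.21], TCP at [212.311, 614.348, 231.31] pointing down, gripper open.
Joint ranges: [-2.88, 2.88], [-0.31, 2.03], [-1.54, 1.56], [0.2, 2.42], [-1.41, 4.55], [0.19, 2.02], [-2.57, 2.57]. Speed limits (rad/s): [2.57, 2.57, 3.14, 3.14, 3.14, 3.14, 3.14].

INTERFACE

Orientations are given as a 3x3 rotation matrix whose columns are the frame's x, y, z axes.
In Python, from cell import * gives the robot as it stands.
- The arm moves only by the shell command python3 -m creep 'ROWS' [OPENING]. ROWS is JSON, a list of rows, each a list of 2 entries, a list of its own where there are three numbers: the shift along the tool's x, y, z in units of 60 mm (1.0 is 60 mm), then the turn about the tool's z in units of 8 degrees (1.0 is 8 degrees). A call has 1 to 8 rows; each row is the pose to reach, as a shift and turn from the pose commanded when the call began, along the tool's axes at that moment; what a row does not reach only later rows make up. A row lasts 1/8 s, in which the tool goes at most 62.5 mm and 10.7 degrees, less where a joint would pass 70% of its speed; a pose out of reach is approached as far as the arm can. A call with a gripper value outside its range is refused whole. OPENING is the finger opening in mm, from 0 to 85.4, set as the call begins (- or left out, the last holds). The fingers move at their own pace and stop on an object; the grip force is fixed at half the most. Time passes only in rows, so rows that repeat a pose let the fingers close. It gives the time, the measured TCP pose, the force, the opening and the grip force at its end, in the units of the state.
- state(): the state, without advancing time (a new reading comes with each control period).
- camera(name): name is "side" or "top"; returns the picture (420x560x3 uint8, red, green, blue); there is no depth.
- camera_params(name): a dict with "mtx" (3x3 intrinsics, pixels), "world_from_camera" (4x4, takes a point from camera to world coordinates). Camera axes: x right, y down, z forward; pixel columns grow to the right and rows downward; lengths in mm; the calibration is good to about 2 mm. A picture is of the moment at which its call begins. camera_params takes no time and is no camera call.
- finish_job(): hands the job in; it is judged then, once.
The state is a dict: "time_s": time; "joint_pos": joint angles; "qd": joint speeds; "effort": joint torques, N m; "tcp_pos": TCP position; "tcp_rot": TCP orientation; "contact_force": force on the tool from outside, world axes, zero at the start; "wrist_torque": the same for the moment, N m; "opening": finger opening in mm; "finger_force": force on a finger pad.
Only numpy, scipy, OpenCV 4.12 (cv2) and the standard library are available. Lean on these libraries where they do the work, as an engineer would, in place of code of your own. Each camera call takes 0.05 s, during which the arm holds its last target. There are 200 camera calls.

TASK

The red-handled index pin is stuck in the green socket and will not come with a straight pull: pull it up lightly while twisting it back and forth until it comes free, without ever yanking hard on it. Then stand it upright, foot down, in the empty metal holder cup and let go; keep the cup standing and leave the dial gauge undisturbed.

Things in the scene. Friction and masses are not known exactly. Their poses are not given: they have to be found in the camera images.
- index_pin: Steel index pin standing stuck in the socket, 103 mm tall, 0.12 kg: round shaft 14 mm in diameter with a red cross bar on top (a T-handle). Origin at the centre of its foot, z up the shaft, x along the bar
- pin_handle (a point): Centre of the red bar, on the shaft's axis, 95 mm above the foot. The bar is 60 mm long (pin's x), 13 mm wide (y) and 16 mm high; at the start its underside is 36 mm above the socket's rim
- pin_foot (a point): Centre of the shaft's foot, the pin's origin. A square cross-key, 6 x 6 mm and 26 mm long, goes through the shaft along the pin's x, its middle 5 mm above this point; it is what catches inside the socket
- socket: Green round barrel, 47 mm in diameter, 57 mm high, on a 90 x 60 x 9 mm flange screwed to the table. Origin under its centre, z up, flange long along x. At the start the pin stands in it on the bore's axis, its cross-key under the lowest of three catch plates and within 5 degrees of the socket's x, so a straight pull jams. After rising about 50 mm the pin is free
- socket_floor (a point): Centre of the bore's floor, 6 mm above the table; bore 37 mm in diameter. Three fixed catch plates lie in it, each 6 mm thick with 11 mm free below it (undersides 17, 34 and 51 mm above the table). Shaft clearance in them 1.3 mm. The cross-key passes a plate only within about 7 degrees of the two gaps it has on facing sides
- socket_mouth (a point): Centre of the socket's rim, 57 mm above the table. Each plate's gaps lie at an unknown angle, new each time, 29 to 57 degrees from the socket's x about the vertical, on alternate sides from plate to plate. Twisting the pin to and fro up to 58 degrees either side of the socket's x under a light pull lets it jump one plate at a time
- pin_cup: Plain aluminium-coloured holder cup, loose, 0.5 kg, 55 mm outside diameter (60 mm at its foot), 60 mm high, bore 45 mm, empty. Origin under its centre, z up
- cup_floor (a point): Centre of the cup's inner floor, 6 mm above the table
- cup_rim (a point): Centre of the cup's mouth, 60 mm above the table
- dial_gauge: Dial gauge with a white face standing on its foot, 30 x 61 x 70 mm, delicate; origin under its centre. Leave it alone
There are look-alikes about, which are no part of the job. Of the things that look like the index_pin, the larger one is meant.

How it is judged:
By the outcome, as a careful person would: the job done as asked, in the order asked, and still so for the second after the job is handed in, with the robot touching nothing.
It also fails if it takes over 72 s, if anything falls off the work surface, if the arm or the gripper's body presses on something with over 40 N, if the wrist force passes 120 N, or if a joint passes its speed limit or range.

## Working session

There is one attempt and no reset: what is moved stays moved. The work goes in short steps, Python scripts to look and compute and a shell command to move; the robot and the scene stay as the last step left them, time stands still between calls to the robot, and variables do not carry over. Pictures are saved under pics/ and viewed, at most 10 in all, crops included, and the job is handed in when it is done.

```bash
mkdir -p pics; python3 - <<'E'
from cell import *
import cv2, numpy as np
np.set_printoptions(precision=3,suppress=True)
for n in("side","top"):
    im=camera(n); cv2.imwrite(f"pics/{n}0.png",im[:,:,::-1]); print(n,camera_params(n))
s=state(); print(s)
try: print(grasp_offset)
except Exception as e: print(e)
E
```

```text
side {'mtx': array([[466.963,   0.   , 282.786],
       [  0.   , 466.963, 214.068],
       [  0.   ,   0.   ,   1.   ]]), 'world_from_camera': array([[ -0.518,  -0.416,   0.747, -60.138],
       [ -0.855,   0.27 ,  -0.443, 393.867],
       [ -0.017,  -0.869,  -0.495, 522.852],
       [  0.   ,   0.   ,   0.   ,   1.   ]])}
top {'mtx': array([[395.379,   0.   , 281.126],
       [  0.   , 395.379, 211.524],
       [  0.   ,   0.   ,   1.   ]]), 'world_from_camera': array([[ -0.001,  -0.983,   0.181, 427.943],
       [ -1.   ,  -0.002,  -0.016,  31.556],
       [  0.016,  -0.181,  -0.983, 925.771],
       [  0.   ,   0.   ,   0.   ,   1.   ]])}
{'time_s': 0.1, 'joint_pos': array([-0.975,  0.502, -0.427,  1.551,  0.221,  1.138, -0.21 ]), 'qd': array([-0.   , -0.002, -0.001, -0.003,  0.   ,  0.001,  0.001]), 'effort': array([ -0.011, -57.082,  -5.839, -28.174,   0.01 ,   0.006,  -0.   ]), 'tcp_pos': array([212.188, 613.722, 230.352]), 'tcp_rot': array([[-0.945,  0.327, -0.001],
       [ 0.327,  0.945, -0.002],
       [ 0.   , -0.002, -1.   ]]), 'contact_force': array([ 0.711, -0.368, -0.265]), 'wrist_torque': array([ 0.015, -0.001,  0.028]), 'finger_force': 0.0, 'opening': 85.26025967472215}
18.700000000000003
```

View pics/side0.png

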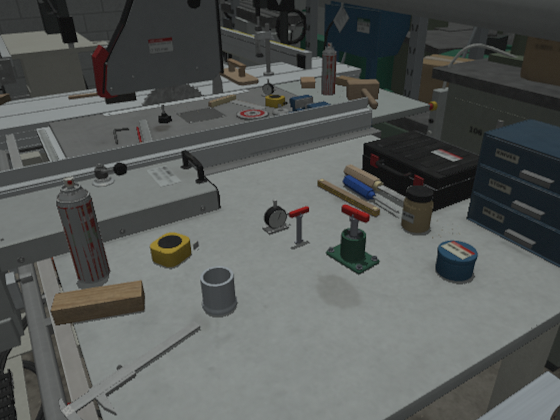

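View pics/top0.png

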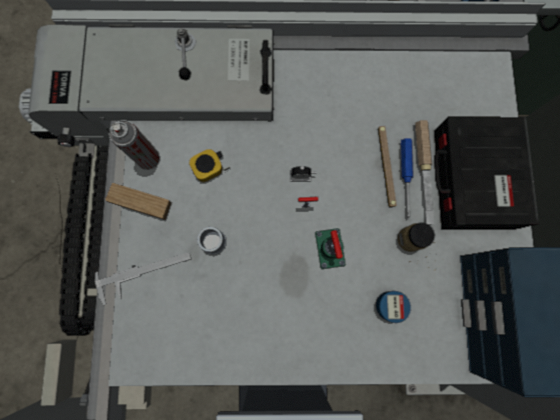

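Look-alikes: T-handles at side (298,212)/top (307,199), a small one standing on a plate, and side (354,213)/top (337,244), a larger one in the green socket. I choose the second. The cup is at top (210,240), side (218,290), and the dial gauge at top (303,173).

```bash
cat > h.py <<'E'
from cell import *
import cv2, numpy as np
np.set_printoptions(precision=2,suppress=True)
def ray(n,p):
    P=camera_params(n);T=P["world_from_camera"]
    d=T[:3,:3]@np.linalg.inv(P["mtx"])@np.array([p[0],p[1],1.]);return T[:3,3],d
def onz(n,p,z):
    o,d=ray(n,p);return o+d*(z-o[2])/d[2]
def tri(ps,pt):
    o1,d1=ray("side",ps);o2,d2=ray("top",pt)
    s=np.linalg.lstsq(np.c_[d1,-d2],o2-o1,rcond=None)[0]
    a,b=o1+s[0]*d1,o2+s[1]*d2;return (a+b)/2,np.linalg.norm(a-b)
def proj(n,X):
    P=camera_params(n);c=np.linalg.inv(P["world_from_camera"])@np.r_[X,1];q=P["mtx"]@c[:3];return q[:2]/q[2]
def blobs(m,amin=20):
    cs,_=cv2.findContours(m.astype(np.uint8),cv2.RETR_EXTERNAL,cv2.CHAIN_APPROX_NONE)
    return [c for c in cs if cv2.contourArea(c)>amin]
def red(im):
    i=im.astype(int);return (i[...,0]>90)&(i[...,1]<60)&(i[...,2]<60)
def green(im):
    i=im.astype(int);return (i[...,1]>i[...,0]+12)&(i[...,1]>i[...,2]+5)
E
python3 - <<'E'
from h import *
for n in("side","top"):
    im=camera(n)
    for nm,f in(("red",red),("green",green)):
        for c in blobs(f(im)):
            r=cv2.minAreaRect(c); b=cv2.boxPoints(r)
            print(n,nm,r,cv2.contourArea(c))
            if n=="top":
                z=109 if nm=="red" else 9
                w=np.array([onz(n,p,z) for p in b]);print(w[:,:2].tolist(),w.mean(0))
    x0,y0=(250,180) if n=="side" else (190,160)
    crop=im[y0:y0+110,x0:x0+(160)]
    cv2.imwrite(f"pics/{n}c.png",cv2.resize(crop[:,:,::-1],None,fx=4.5,fy=4.5,interpolation=cv2.INTER_CUBIC))
E
```

```text
side red ((298.9500427246094, 209.8500213623047), (2.2135939598083496, 18.973661422729492), 71.56504821777344) 26.5
side red ((355.0000305175781, 210.50001525878906), (27.494138717651367, 4.452911376953125), 21.25050163269043) 76.0
side green ((356.2009582519531, 251.51133728027344), (46.86088180541992, 40.37926483154297), 40.10091018676758) 652.5
side green ((384.7255859375, 73.33016204833984), (15.581497192382812, 35.131866455078125), 1.6846843957901) 383.0
side green ((355.31329345703125, 65.95021057128906), (22.99639129638672, 20.355350494384766), 14.931416511535645) 204.5
side green ((451.0, 52.5), (7.0, 20.0), 90.0) 70.5
side green ((320.5, 45.0), (22.0, 7.0), 90.0) 95.0
top red ((402.0, 311.0), (14.0, 2.0), 90.0) 21.0
[[388.7506713208108, -223.72535139485163], [388.7436991282652, -227.7915955711333], [361.3033336030612, -226.22350380934438], [361.3123700680675, -222.18278962666307]] [ 375.03 -224.98  109.  ]
top red ((336.4967041015625, 243.73605346679688), (27.88553810119629, 5.783243179321289), 76.75948333740234) 131.0
[[537.8026116351032, -84.2883298239509], [540.6031329769
[... 285 characters left out ...]
-57.25147292351772], [603.3906674504103, -17.02860695779347]] [606.69 -37.18 109.  ]
top red ((509.9212341308594, 192.0938262939453), (26.075511932373047, 2.425629138946533), 85.03025817871094) 28.5
[[650.2226544467824, -469.00017290487716], [650.707012246086, -474.3022161668897], [593.6495889664097, -473.0513087913182], [593.1823885800103, -467.81411481607154]] [ 621.94 -471.04  109.  ]
top green ((329.79730224609375, 248.28378295898438), (37.97616958618164, 24.82424545288086), 80.53767395019531) 400.5
[[549.3993549942401, -60.78991884463969], [559.1077913447604, -118.47642770273518], [471.91562747498244, -130.50950950247238], [462.61561309593674, -73.75799257073174]] [510.76 -95.88   9.  ]
```

View pics/topc.png

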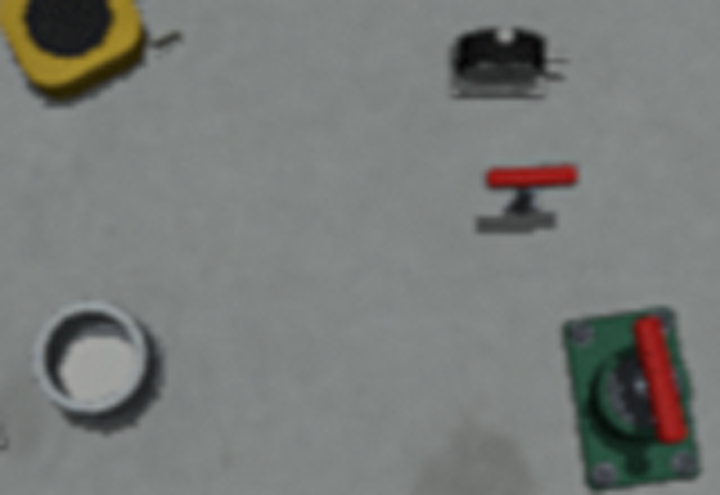

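View pics/sidec.png

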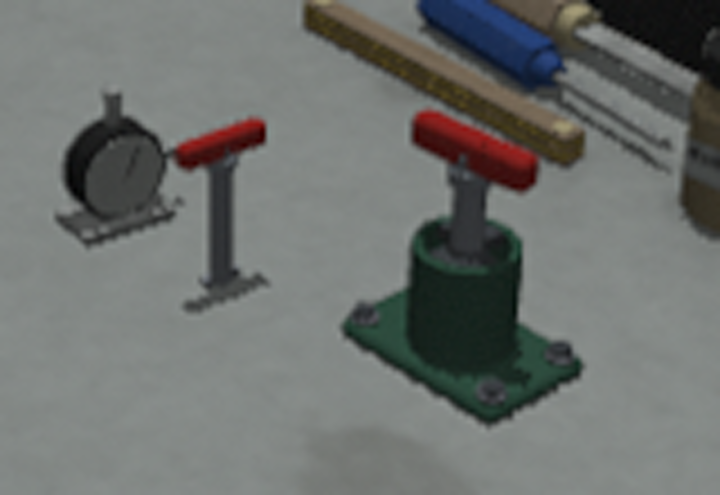

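The crop confirms it: the larger red bar sits over the green barrel, and both bar and flange centres give (511,-96). Next I measure the cup and work out the approach.

```bash
cat >> h.py <<'E'
def go(X,yaw,z=None):
    s=state();R=s["tcp_rot"];d=R.T@(np.array(X,float)-s["tcp_pos"])/60
    y0=np.degrees(np.arctan2(R[1,0],R[0,0]));t=-((yaw-y0+180)%360-180)/8
    print("shift",d,"turn",t,"| yaw",y0,"tcp",s["tcp_pos"],"F",s["contact_force"],"M",s["wrist_torque"],"q",s["joint_pos"],"open",s["opening"],"t",s["time_s"])
E
python3 - <<'E'
from h import *
for n,(x,y,r) in (("top",(211,240,22)),("side",(218,288,32))):
    im=camera(n);g=cv2.cvtColor(im,cv2.COLOR_RGB2GRAY)[y-r:y+r,x-r:x+r]
    g=cv2.resize(g,None,fx=4,fy=4,interpolation=cv2.INTER_CUBIC)
    if n=="top":
        c=cv2.HoughCircles(g,cv2.HOUGH_GRADIENT,1,30,param1=100,param2=20,minRadius=36,maxRadius=70)
        for a in c[0][:4]:
            p=(a[:2]+.5)/4-.5+[x-r,y-r];print(p,a[2]/4,onz("top",p,60))
print("tri", tri((218.5,279),(210.7,239.3)), tri((354.5,213),(336.5,243.7)))
print("cup r px per mm", proj("top",[520,180,60])-proj("top",[520,152.5,60]))
go([511,-96,180],11.8)
E
```

```text
[210.5  239.75] 10.9 [524.39 172.77  60.  ]
tri (array([526.  , 173.14,  50.74]), np.float64(1.6644201747742216)) (array([511.93, -97.77,  98.76]), np.float64(0.055607559495923296))
cup r px per mm [-12.59  -0.01]
shift [-8.57 -9.56  0.85] turn 18.64215222768755 | yaw 160.9372178215004 tcp [212.23 614.13 230.92] F [0.87 0.79 0.25] M [-0.    0.   -0.05] q [-0.97  0.5  -0.43  1.55  0.22  1.14 -0.21] open 85.4296343191047 t 0.3
```

```bash
python3 -m creep '[[[-0.3,-0.3,0],0.7],[[-0.9,-1,0],2],[[-1.5,-1.7,0],3.3],[[-2.1,-2.4,0],4.6],[[-2.7,-3.0,0],5.9],[[-3.3,-3.7,0],7.2],[[-3.9,-4.3,0],8.5],[[-4.5,-5.0,0],9.8]]' 85; python3 -c "
from h import *
go([511,-96,180],11.8)"
```

```text
time_s: 1.3
tcp_pos: [370.2, 241.4, 231.7]
tcp_rot: [[0.135, 0.991, 0.001], [0.991, -0.135, 0.001], [0.001, 0.001, -1.0]]
contact_force: [0.7, 0.5, 0.6]
opening: 84.9
finger_force: 0.0
shift [-5.25  3.09  0.86] turn 8.803176120065395 | yaw 82.22540896052315 tcp [370.19 241.39 231.69] F [0.75 0.53 0.56] M [ 0.01 -0.06  0.04] q [-0.57  0.1  -0.07  2.06  0.01  0.99 -0.78] open 84.90644795801653 t 1.3
```

```bash
python3 -m creep '[[[-0.7,0.4,0.1],1.2],[[-1.5,0.9,0.2],2.5],[[-2.3,1.4,0.3],3.8],[[-3.1,1.9,0.4],5.1],[[-3.9,2.35,0.5],6.4],[[-4.6,2.75,0.6],7.6],[[-5.1,3.0,0.7],8.5],[[-5.2,3.05,0.7],8.6]]' 40; python3 -c "
from h import *
go([511,-96,150],11.8)"
```

```text
time_s: 2.3
tcp_pos: [510.4, -93.2, 188.9]
tcp_rot: [[0.973, 0.233, -0.001], [0.233, -0.973, -0.001], [-0.001, 0.001, -1.0]]
contact_force: [0.2, 0.5, -0.2]
opening: 40.1
finger_force: 0.0
shift [-0.    0.05  0.65] turn 0.2080496719890519 | yaw 13.464397375912418 tcp [510.39 -93.21 188.91] F [ 0.17  0.5  -0.18] M [ 0.01 -0.   -0.01] q [-0.16  0.3   0.34  1.94 -0.12  0.93 -1.1 ] open 40.06067925700002 t 2.3
```

```bash
python3 -m creep '[[[0,0.03,0.4],0.2],[[0,0.05,0.8],0.2],[[0,0.05,1.2],0.2],[[0,0.05,1.5],0.2],[[0,0.05,1.6],0.2],[[0,0.05,1.6],0.2]]'; python3 - <<'E'
from h import *
go([511,-96,92],11.8)
a=camera("side")[150:280,280:430];b=camera("top")[190:300,270:400]
a=cv2.resize(a,(390,338),interpolation=cv2.INTER_CUBIC);b=cv2.resize(b,(400,338),interpolation=cv2.INTER_CUBIC)
cv2.imwrite("pics/pre.png",np.hstack([a,b])[:,:,::-1])
E
```

```text
time_s: 3.05
tcp_pos: [511.1, -92.7, 93.4]
tcp_rot: [[0.977, 0.212, -0.0], [0.212, -0.977, 0.0], [-0.0, -0.001, -1.0]]
contact_force: [1.0, 0.1, 0.2]
opening: 39.6
finger_force: 0.0
shift [-0.01  0.05  0.02] turn 0.05190114121927536 | yaw 12.215209129754195 tcp [511.08 -92.69  93.36] F [0.96 0.09 0.18] M [-0.01 -0.    0.04] q [-0.12  0.44  0.31  2.01 -0.2   0.72 -1.05] open 39.625515715667994 t 3.05
```

View pics/pre.png

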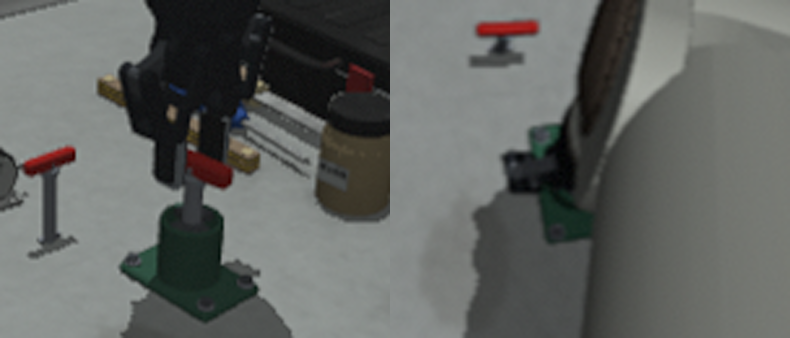

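The bar lies between the fingers. A small correction, then I close.

```bash
python3 -m creep '[[[0,0.06,0.03],0],[[0,0.06,0.03],0]]'; python3 -m creep '[[[0,0,0],0],[[0,0,0],0],[[0,0,0],0],[[0,0,0],0],[[0,0,0],0],[[0,0,0],0]]' 5;  python3 -c "
from h import *
go([511,-96,92],11.8);print(state()['finger_force'])"
```

```text
time_s: 3.4
tcp_pos: [512.2, -97.5, 91.9]
tcp_rot: [[0.978, 0.21, 0.001], [0.21, -0.978, -0.0], [0.001, 0.0, -1.0]]
contact_force: [0.1, 0.8, 0.2]
opening: 39.8
finger_force: 0.0
time_s: 4.15
tcp_pos: [512.0, -96.9, 91.7]
tcp_rot: [[0.978, 0.21, 0.0], [0.21, -0.978, 0.0], [0.0, -0.0, -1.0]]
contact_force: [-1.0, 1.3, 6.2]
opening: 11.4
finger_force: 61.4
shift [-0.01 -0.02 -0.01] turn 0.0420477323593893 | yaw 12.136381858875112 tcp [512.04 -96.88  91.69] F [-1.03  1.28  6.21] M [0.33 0.29 0.  ] q [-0.11  0.45  0.31  2.   -0.2   0.72 -1.05] open 11.368283983415434 t 4.15
61.426841027860064
```

```bash
python3 -m creep '[[[0,0,-0.03],0],[[0,0,-0.06],0],[[0,0,-0.06],0]]'; python3 -m creep '[[[0,0,-0.03],0],[[0,0,-0.03],0],[[0,0,-0.03],0]]'
```

```text
time_s: 4.53
tcp_pos: [511.4, -97.0, 94.8]
tcp_rot: [[0.978, 0.21, -0.001], [0.21, -0.978, -0.0], [-0.001, -0.0, -1.0]]
contact_force: [-0.0, -1.2, -2.3]
opening: 11.5
finger_force: 60.4
time_s: 4.9
tcp_pos: [510.8, -96.8, 95.5]
tcp_rot: [[0.978, 0.21, -0.002], [0.21, -0.978, -0.0], [-0.002, -0.0, -1.0]]
contact_force: [2.5, -0.1, -22.6]
opening: 11.5
finger_force: 58.6
```

```bash
python3 -m creep '[[[0,0,0.01],0.7],[[0,0,0.01],1.5],[[0,0,0.01],2.3],[[0,0,0.01],3],[[0,0,0.01],3]]'; python3 -c "
from h import *
go([511,-96,92],9)"
```

```text
time_s: 5.52
tcp_pos: [510.3, -96.8, 95.2]
tcp_rot: [[0.979, -0.205, -0.003], [-0.205, -0.979, 0.0], [-0.003, 0.001, -1.0]]
contact_force: [0.3, -1.2, -22.2]
opening: 11.2
finger_force: 58.7
shift [ 0.01 -0.01  0.05] turn -2.601737790602229 | yaw -11.813902324817843 tcp [510.27 -96.76  95.2 ] F [  0.32  -1.18 -22.25] M [-0.4  -0.26 -0.04] q [-0.2   0.45  0.41  2.01 -0.26  0.74 -1.41] open 11.22811172779015 t 5.525
```

```bash
python3 -m creep '[[[0,0,0.01],0.4],[[0,0,0.01],0.9],[[0,0,0.01],0.9]]';python3 -m creep '[[[0,0,0],0.4],[[0,0,0],0.8],[[0,0,0],0.8]]'; python3 -c "
from h import *
go([511,-96,92],9)"
```

```text
time_s: 5.9
tcp_pos: [510.5, -96.7, 95.1]
tcp_rot: [[0.946, -0.324, -0.003], [-0.324, -0.946, 0.0], [-0.003, 0.0, -1.0]]
contact_force: [-0.7, -0.8, -17.8]
opening: 11.7
finger_force: 59.2
time_s: 6.28
tcp_pos: [510.7, -96.7, 95.2]
tcp_rot: [[0.904, -0.428, -0.002], [-0.428, -0.904, 0.0], [-0.002, 0.001, -1.0]]
contact_force: [-1.3, -0.8, -19.7]
opening: 11.5
finger_force: 59.0
shift [-0.   -0.01  0.05] turn -4.288643039618659 | yaw -25.309144316949276 tcp [510.7  -96.68  95.15] F [ -1.27  -0.83 -19.69] M [-0.25  0.28  0.01] q [-0.24  0.46  0.47  2.01 -0.3   0.74 -1.61] open 11.474872257507098 t 6.275
```

```bash
python3 -m creep '[[[0,0,0],0.4],[[0,0,0],0.8],[[0,0,0],0.8]]';python3 -m creep '[[[0,0,0],0.4],[[0,0,0],0.8],[[0,0,0],0.8]]'; python3 -c "
from h import *
go([511,-96,92],9)"
```

```text
time_s: 6.65
tcp_pos: [510.9, -96.7, 95.2]
tcp_rot: [[0.851, -0.526, -0.002], [-0.526, -0.851, 0.0], [-0.002, 0.001, -1.0]]
contact_force: [-1.5, -0.3, -19.8]
opening: 11.6
finger_force: 58.9
time_s: 7.02
tcp_pos: [511.1, -96.6, 95.2]
tcp_rot: [[0.787, -0.617, -0.002], [-0.617, -0.787, 0.0], [-0.002, 0.001, -1.0]]
contact_force: [-1.7, -0.6, -22.2]
opening: 11.5
finger_force: 58.7
shift [-0.01 -0.01  0.05] turn -5.888203148064235 | yaw -38.10562518451389 tcp [511.06 -96.64  95.21] F [ -1.66  -0.56 -22.16] M [-0.14  0.37  0.04] q [-0.29  0.47  0.52  2.01 -0.34  0.75 -1.8 ] open 11.524535318282211 t 7.025
```

```bash
python3 -m creep '[[[0,0,0],0.4],[[0,0,0],0.8],[[0,0,0],0.8]]';python3 -m creep '[[[0,0,0],0.3],[[0,0,0],0.5],[[0,0,0],0.5]]'; python3 -c "
from h import *
go([511,-96,92],9)"
```

```text
time_s: 7.4
tcp_pos: [511.2, -96.6, 95.2]
tcp_rot: [[0.713, -0.701, -0.001], [-0.701, -0.713, 0.0], [-0.001, 0.001, -1.0]]
contact_force: [-0.1, -0.2, -22.5]
opening: 11.4
finger_force: 58.5
time_s: 7.78
tcp_pos: [511.3, -96.7, 95.3]
tcp_rot: [[0.661, -0.751, -0.001], [-0.751, -0.661, 0.0], [-0.001, 0.001, -1.0]]
contact_force: [-1.5, 0.4, -25.4]
opening: 11.8
finger_force: 58.4
shift [-0.01 -0.    0.05] turn -7.206615192533221 | yaw -48.65292154026575 tcp [511.33 -96.68  95.3 ] F [ -1.52   0.37 -25.36] M [0.03 0.48 0.07] q [-0.32  0.48  0.57  2.01 -0.37  0.75 -1.95] open 11.751069476469329 t 7.775
```

No gap on that side; going to the other one.

```bash
python3 -m creep '[[[0,0,0.01],-1],[[0,0,0.01],-2.3],[[0,0,0.01],-3.6],[[0,0,0.01],-4.9],[[0,0,0.01],-6.2],[[0,0,0.01],-7.5],[[0,0,0.01],-8.7],[[0,0,0.01],-9]]'; python3 -m creep '[[[0,0,0],-0.4],[[0,0,0],-0.8],[[0,0,0],-0.8]]';  python3 -c "
from h import *
go([511,-96,92],9)"
```

```text
time_s: 8.78
tcp_pos: [512.7, -97.4, 95.8]
tcp_rot: [[0.918, 0.396, 0.002], [0.396, -0.918, 0.0], [0.002, 0.001, -1.0]]
contact_force: [-1.5, 1.5, -15.9]
opening: 11.2
finger_force: 59.7
time_s: 9.15
tcp_pos: [512.8, -97.3, 96.3]
tcp_rot: [[0.87, 0.494, 0.002], [0.494, -0.87, 0.0], [0.002, 0.001, -1.0]]
contact_force: [-2.7, 0.8, -8.2]
opening: 11.6
finger_force: 60.8
shift [-0.02 -0.03  0.07] turn 2.5717265645055782 | yaw 29.57381251604462 tcp [512.78 -97.29  96.26] F [-2.72  0.82 -8.24] M [ 0.26  0.85 -0.03] q [-0.05  0.43  0.23  2.   -0.15  0.73 -0.79] open 11.647221900124018 t 9.15
```

```bash
python3 -m creep '[[[0,0,-0.01],-0.3],[[0,0,-0.01],-0.5],[[0,0,-0.01],-0.5]]'; python3 -m creep '[[[0,0,-0.01],-0.3],[[0,0,-0.01],-0.5],[[0,0,-0.01],-0.5]]';  python3 -c "
from h import *
go([511,-96,92],9)"
```

```text
time_s: 9.52
tcp_pos: [513.2, -96.9, 96.9]
tcp_rot: [[0.832, 0.555, 0.003], [0.555, -0.832, 0.0], [0.002, 0.001, -1.0]]
contact_force: [-2.7, 2.2, 0.8]
opening: 11.4
finger_force: 62.2
time_s: 9.9
tcp_pos: [512.8, -97.1, 96.7]
tcp_rot: [[0.791, 0.612, 0.002], [0.612, -0.791, -0.0], [0.001, 0.001, -1.0]]
contact_force: [-0.9, 1.6, -0.3]
opening: 11.5
finger_force: 62.0
shift [-0.01 -0.03  0.08] turn 3.5941746711868703 | yaw 37.75339736949496 tcp [512.76 -97.08  96.68] F [-0.87  1.59 -0.29] M [0.49 0.3  0.03] q [-0.03  0.43  0.2   2.   -0.12  0.73 -0.67] open 11.463529884891178 t 9.9
```

Force has gone: the key is in a gap. Lift straight by about 3 mm at first.

```bash
python3 -m creep '[[[0,0,-0.02],0],[[0,0,-0.04],0],[[0,0,-0.04],0]]'; python3 -c "
from h import *
go([511,-96,92],9)"
```

```text
time_s: 10.28
tcp_pos: [512.2, -97.3, 98.9]
tcp_rot: [[0.791, 0.612, 0.001], [0.612, -0.791, -0.0], [0.0, 0.001, -1.0]]
contact_force: [-0.6, 1.0, -1.2]
opening: 11.5
finger_force: 61.8
shift [-0.   -0.03  0.11] turn 3.5899687739451878 | yaw 37.71975019156151 tcp [512.22 -97.26  98.85] F [-0.59  0.99 -1.23] M [0.15 0.1  0.01] q [-0.03  0.42  0.2   2.   -0.12  0.73 -0.67] open 11.533703906057566 t 10.275
```

```bash
python3 -m creep '[[[0,0,-0.03],0],[[0,0,-0.06],0],[[0,0,-0.09],0],[[0,0,-0.09],0]]';  python3 -m creep '[[[0,0,-0.03],0],[[0,0,-0.06],0],[[0,0,-0.09],0],[[0,0,-0.09],0]]'; python3 -c "
from h import *
go([511,-96,92],9)"
```

```text
time_s: 10.78
tcp_pos: [512.1, -97.1, 104.4]
tcp_rot: [[0.791, 0.612, 0.001], [0.612, -0.791, -0.0], [0.0, 0.0, -1.0]]
contact_force: [0.1, 0.4, -1.2]
opening: 11.2
finger_force: 61.7
time_s: 11.28
tcp_pos: [512.0, -97.0, 109.7]
tcp_rot: [[0.791, 0.612, 0.0], [0.612, -0.791, 0.0], [0.0, 0.0, -1.0]]
contact_force: [0.1, 0.0, -1.8]
opening: 11.4
finger_force: 61.7
shift [-0.   -0.02  0.29] turn 3.591172521185406 | yaw 37.72938016948324 tcp [512.03 -96.98 109.68] F [ 0.06  0.03 -1.77] M [-0.06 -0.06 -0.01] q [-0.03  0.41  0.2   1.99 -0.12  0.75 -0.67] open 11.390533060331725 t 11.275
```

```bash
python3 -m creep '[[[0,0,-0.02],0.8],[[0,0,-0.04],2],[[0,0,-0.04],3.3],[[0,0,-0.04],4.6],[[0,0,-0.05],5.6],[[0,0,-0.05],6],[[0,0,-0.05],6]]'; python3 -c "
from h import *
go([511,-96,92],9)"
```

```text
time_s: 12.15
tcp_pos: [511.3, -96.8, 111.9]
tcp_rot: [[0.984, -0.177, -0.001], [-0.177, -0.984, -0.0], [-0.001, 0.0, -1.0]]
contact_force: [0.5, 2.4, -5.3]
opening: 11.5
finger_force: 61.2
shift [-0.01 -0.01  0.33] turn -2.402079969685424 | yaw -10.216639757483396 tcp [511.32 -96.76 111.95] F [ 0.53  2.37 -5.3 ] M [-0.02 -0.08  0.  ] q [-0.19  0.42  0.4   2.   -0.23  0.77 -1.41] open 11.476877519054122 t 12.15
```

```bash
python3 -m creep '[[[0,0,-0.01],0.4],[[0,0,-0.01],0.9],[[0,0,-0.01],0.9]]';python3 -m creep '[[[0,0,0],0.4],[[0,0,0],0.8],[[0,0,0],0.8]]'
```

```text
time_s: 12.52
tcp_pos: [511.0, -96.7, 112.3]
tcp_rot: [[0.954, -0.299, -0.002], [-0.299, -0.954, 0.0], [-0.002, 0.0, -1.0]]
contact_force: [0.1, 0.5, -8.7]
opening: 11.2
finger_force: 60.7
time_s: 12.9
tcp_pos: [511.4, -96.6, 112.8]
tcp_rot: [[0.915, -0.402, -0.001], [-0.402, -0.915, 0.001], [-0.001, 0.0, -1.0]]
contact_force: [-1.4, 0.8, -5.9]
opening: 11.6
finger_force: 61.2
```

```bash
python3 -m creep '[[[0,0,0],0.4],[[0,0,0],0.7],[[0,0,0],0.7]]'; python3 -c "
from h import *
go([511,-96,92],9)"
```

```text
time_s: 13.28
tcp_pos: [512.0, -96.9, 113.2]
tcp_rot: [[0.871, -0.491, 0.0], [-0.491, -0.871, -0.0], [0.0, -0.0, -1.0]]
contact_force: [-0.6, -1.1, -1.4]
opening: 11.5
finger_force: 61.7
shift [-0.02 -0.    0.35] turn -4.798551516496552 | yaw -29.388412131972412 tcp [512.02 -96.9  113.25] F [-0.61 -1.07 -1.41] M [-0.1   0.09  0.01] q [-0.25  0.43  0.48  2.   -0.28  0.78 -1.7 ] open 11.479469516720144 t 13.275
```

```bash
python3 -m creep '[[[0,0,-0.02],0],[[0,0,-0.04],0],[[0,0,-0.04],0]]'; python3 -c "
from h import *
go([511,-96,92],9)"
```

```text
time_s: 13.65
tcp_pos: [512.4, -97.5, 116.0]
tcp_rot: [[0.871, -0.492, 0.001], [-0.492, -0.871, -0.0], [0.001, -0.0, -1.0]]
contact_force: [0.1, -1.8, -0.8]
opening: 11.5
finger_force: 61.8
shift [-0.03 -0.01  0.4 ] turn -4.80858923690252 | yaw -29.46871389522015 tcp [512.38 -97.48 115.96] F [ 0.07 -1.83 -0.83] M [-0.25  0.06  0.03] q [-0.26  0.43  0.48  1.99 -0.27  0.78 -1.7 ] open 11.470913219971973 t 13.65
```

```bash
python3 -m creep '[[[0,0,-0.03],0],[[0,0,-0.06],0],[[0,0,-0.09],0],[[0,0,-0.09],0]]';  python3 -m creep '[[[0,0,-0.03],0],[[0,0,-0.06],0],[[0,0,-0.09],0],[[0,0,-0.09],0]]'; python3 -c "
from h import *
go([511,-96,92],9)"
```

```text
time_s: 14.15
tcp_pos: [511.9, -97.0, 121.0]
tcp_rot: [[0.871, -0.492, 0.0], [-0.492, -0.871, 0.0], [0.0, -0.0, -1.0]]
contact_force: [-0.5, -1.5, -0.4]
opening: 11.8
finger_force: 61.7
time_s: 14.65
tcp_pos: [512.2, -96.8, 126.5]
tcp_rot: [[0.871, -0.492, 0.001], [-0.492, -0.871, 0.0], [0.0, -0.0, -1.0]]
contact_force: [-0.2, 1.3, -1.8]
opening: 11.5
finger_force: 61.7
shift [-0.02 -0.    0.58] turn -4.806854467173448 | yaw -29.45483573738758 tcp [512.18 -96.79 126.54] F [-0.19  1.34 -1.76] M [-0.04 -0.05 -0.08] q [-0.26  0.41  0.49  1.99 -0.26  0.8  -1.71] open 11.498789040632484 t 14.65
```

Past plate two. Third plate: gap on the positive side again.

```bash
python3 -m creep '[[[0,0,-0.01],-0.8],[[0,0,-0.03],-2],[[0,0,-0.04],-3.3],[[0,0,-0.04],-4.6],[[0,0,-0.05],-5.8],[[0,0,-0.05],-6.8],[[0,0,-0.05],-7],[[0,0,-0.05],-7]]'; python3 -c "
from h import *
go([511,-96,92],9)"
```

```text
time_s: 15.65
tcp_pos: [511.5, -97.0, 129.0]
tcp_rot: [[0.896, 0.445, -0.001], [0.445, -0.896, 0.0], [-0.001, -0.0, -1.0]]
contact_force: [0.4, -0.2, -3.6]
opening: 11.4
finger_force: 61.4
shift [-0.   -0.02  0.62] turn 2.1751605283429747 | yaw 26.401284226743787 tcp [511.54 -96.96 129.04] F [ 0.39 -0.21 -3.57] M [ 0.04  0.07 -0.03] q [-0.09  0.38  0.27  1.98 -0.14  0.8  -0.85] open 11.422925379191167 t 15.65
```

```bash
python3 -m creep '[[[0,0,-0.01],-0.4],[[0,0,-0.01],-0.7],[[0,0,-0.01],-0.7]]'; python3 -m creep '[[[0,0,0],-0.4],[[0,0,0],-0.7],[[0,0,0],-0.7]]'
```

```text
time_s: 16.02
tcp_pos: [511.7, -97.2, 129.6]
tcp_rot: [[0.848, 0.53, -0.0], [0.53, -0.848, -0.0], [-0.001, 0.0, -1.0]]
contact_force: [0.7, -1.1, -4.5]
opening: 11.6
finger_force: 61.2
time_s: 16.4
tcp_pos: [512.0, -96.7, 130.0]
tcp_rot: [[0.792, 0.61, 0.0], [0.61, -0.792, 0.0], [0.0, -0.0, -1.0]]
contact_force: [0.2, -0.1, -1.1]
opening: 11.7
finger_force: 61.7
```

```bash
python3 -m creep '[[[0,0,0],-0.3],[[0,0,0],-0.6],[[0,0,0],-0.6]]'; python3 -c "
from h import *
go([511,-96,92],9)"
```

```text
time_s: 16.77
tcp_pos: [512.2, -96.9, 130.2]
tcp_rot: [[0.738, 0.675, 0.001], [0.675, -0.738, 0.0], [0.001, 0.0, -1.0]]
contact_force: [0.8, -0.5, -2.3]
opening: 11.5
finger_force: 61.7
shift [-0.01 -0.02  0.64] turn 4.177930849965506 | yaw 42.42344679972404 tcp [512.18 -96.86 130.15] F [ 0.79 -0.51 -2.31] M [ 0.01  0.03 -0.03] q [-0.04  0.38  0.21  1.98 -0.11  0.8  -0.6 ] open 11.520048269571166 t 16.775
```

```bash
python3 -m creep '[[[0,0,-0.02],0],[[0,0,-0.04],0],[[0,0,-0.04],0]]'; python3 -c "
from h import *
go([511,-96,92],9)"
```

```text
time_s: 17.15
tcp_pos: [512.0, -97.0, 132.5]
tcp_rot: [[0.737, 0.676, 0.0], [0.676, -0.737, 0.0], [0.0, 0.0, -1.0]]
contact_force: [0.6, 0.4, -1.8]
opening: 11.2
finger_force: 61.7
shift [-0.   -0.02  0.67] turn 4.188564582545567 | yaw 42.50851666036455 tcp [512.03 -96.95 132.49] F [ 0.57  0.36 -1.79] M [ 0.   -0.04 -0.04] q [-0.04  0.37  0.21  1.98 -0.1   0.8  -0.6 ] open 11.221224592581361 t 17.15
```

```bash
python3 -m creep '[[[0,0,-0.04],0],[[0,0,-0.08],0],[[0,0,-0.13],0],[[0,0,-0.18],0],[[0,0,-0.22],0],[[0,0,-0.22],0]]';  python3 -m creep '[[[0,0,-0.06],0],[[0,0,-0.15],0],[[0,0,-0.25],0],[[0,0,-0.4],0],[[0,0,-0.55],0],[[0,0,-0.65],0],[[0,0,-0.65],0]]'; python3 - <<'E'
from h import *
go([524.4,172.8,185],42)
a=camera("side")[90:280,230:430];b=camera("top")[170:300,190:380]
a=cv2.resize(a,(395,375),interpolation=cv2.INTER_CUBIC);b=cv2.resize(b,(400,375),interpolation=cv2.INTER_CUBIC)
cv2.imwrite("pics/up.png",np.hstack([a,b])[:,:,::-1])
E
```

```text
time_s: 17.9
tcp_pos: [512.1, -97.0, 145.7]
tcp_rot: [[0.737, 0.676, 0.0], [0.676, -0.737, -0.0], [0.0, 0.0, -1.0]]
contact_force: [0.1, 0.2, -1.6]
opening: 11.9
finger_force: 61.7
time_s: 18.77
tcp_pos: [512.3, -97.0, 185.2]
tcp_rot: [[0.737, 0.676, 0.001], [0.676, -0.737, -0.0], [0.001, 0.001, -1.0]]
contact_force: [-0.6, 0.2, -1.9]
opening: 11.5
finger_force: 61.7
shift [ 3.19 -3.18  0.  ] turn 0.06673766991431762 | yaw 42.533901359314555 tcp [512.31 -97.02 185.18] F [-0.57  0.22 -1.85] M [ 0.01  0.   -0.01] q [-0.05  0.3   0.22  1.94 -0.08  0.92 -0.62] open 11.487894805447008 t 18.775
```

View pics/up.png

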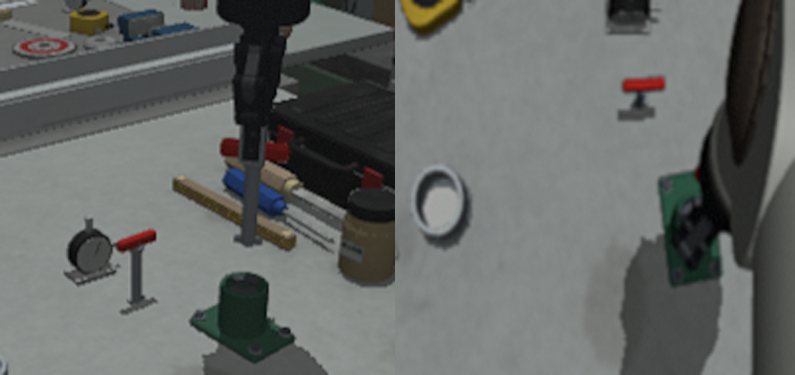

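The pin is out and hangs upright, with its foot at side pixel ≈(355,212). The cup is undisturbed. Carry it over.

```bash
python3 -m creep '[[[0.15,-0.15,0],0],[[0.5,-0.5,0],0],[[1.0,-1.0,0],0],[[1.5,-1.5,0],0],[[2.0,-2.0,0],0],[[2.5,-2.5,0],0],[[2.9,-2.9,0],0],[[3.1,-3.1,0],0]]'; python3 -m creep '[[[0.09,-0.08,0],0],[[0.09,-0.08,0],0],[[0.09,-0.08,0],0]]'; python3 - <<'E'
from h import *
go([524.4,172.8,92],42)
a=camera("side")[130:330,130:330];b=camera("top")[170:300,150:290]
a=cv2.resize(a,(395,395),interpolation=cv2.INTER_CUBIC);b=cv2.resize(b,(405,395),interpolation=cv2.INTER_CUBIC)
cv2.imwrite("pics/cup.png",np.hstack([a,b])[:,:,::-1])
E
```

```text
time_s: 19.88
tcp_pos: [522.3, 169.1, 184.1]
tcp_rot: [[0.734, 0.679, -0.001], [0.679, -0.734, 0.001], [-0.0, -0.001, -1.0]]
contact_force: [0.5, -0.5, -1.4]
opening: 11.5
finger_force: 61.7
time_s: 20.25
tcp_pos: [524.1, 171.3, 184.4]
tcp_rot: [[0.738, 0.674, -0.0], [0.674, -0.738, -0.001], [-0.001, 0.0, -1.0]]
contact_force: [0.2, -0.7, -1.8]
opening: 11.4
finger_force: 61.7
shift [ 0.02 -0.02  1.54] turn 0.05021466866773849 | yaw 42.4017173493419 tcp [524.1  171.26 184.44] F [ 0.17 -0.73 -1.85] M [0.01 0.02 0.01] q [-0.44  0.35  0.09  1.86 -0.04  0.94 -1.16] open 11.410410133331247 t 20.25
```

View pics/cup.png

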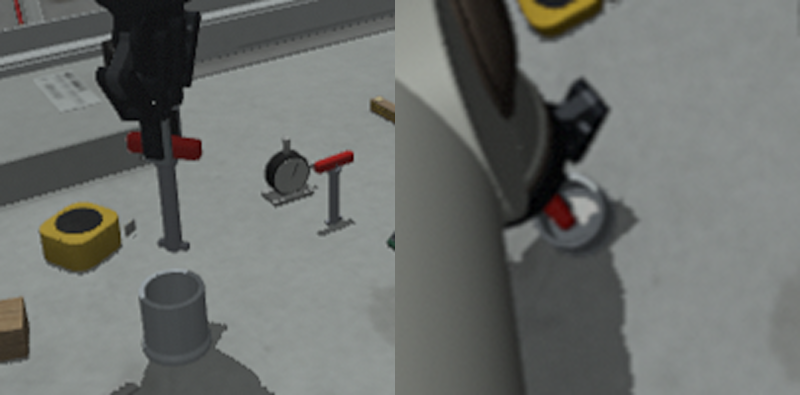

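```bash
python3 - <<'E'
from h import *
for z in (98.5,180,60,6): print(z,proj("side",[524.1,171.3,z]))
print(onz("side",(218.1,254.6),98.5))
im=camera("side");c=[c for c in blobs(red(im)) if abs(c[:,0,0].mean()-212)<40]
print([cv2.minAreaRect(x) for x in c])
go([524.4,172.8,92],42)
E
```

```text
98.5 [216.97 255.25]
180 [212.27 210.71]
60 [219.02 274.65]
6 [221.72 300.28]
[524.78 169.02  98.5 ]
[]
shift [ 0.01 -0.01  1.54] turn 0.053859524463831576 | yaw 42.43087619571064 tcp [524.11 171.86 184.57] F [ 0.19 -0.26 -1.28] M [ 0.   -0.04 -0.05] q [-0.44  0.35  0.09  1.86 -0.04  0.94 -1.16] open 11.46571553212704 t 20.4
```

```bash
python3 -m creep '[[[0,-0.01,0.1],0],[[0.01,-0.01,0.3],0],[[0.01,-0.01,0.55],0],[[0.01,-0.01,0.8],0],[[0.01,-0.01,1.05],0],[[0.01,-0.01,1.25],0],[[0.01,-0.01,1.38],0],[[0.01,-0.01,1.42],0]]'; python3 -m creep '[[[0,0,0.02],0],[[0,0,0.04],0],[[0,0,0.04],0]]'
```

```text
time_s: 21.4
tcp_pos: [523.8, 173.8, 98.7]
tcp_rot: [[0.737, 0.676, -0.001], [0.676, -0.737, -0.0], [-0.001, -0.0, -1.0]]
contact_force: [0.3, 0.3, -1.3]
opening: 11.6
finger_force: 61.7
time_s: 21.78
tcp_pos: [524.1, 173.9, 97.2]
tcp_rot: [[0.737, 0.676, 0.0], [0.676, -0.737, 0.0], [0.0, 0.0, -1.0]]
contact_force: [0.3, 0.6, -1.5]
opening: 11.3
finger_force: 61.7
```

```bash
python3 -m creep '[[[0,0,0.02],0],[[0,0,0.02],0],[[0,0,0.02],0]]'; python3 -m creep '[[[0,0,0.02],0],[[0,0,0.02],0],[[0,0,0.02],0]]'
```

```text
time_s: 22.15
tcp_pos: [524.0, 173.9, 95.7]
tcp_rot: [[0.737, 0.676, 0.0], [0.676, -0.737, 0.0], [0.0, -0.0, -1.0]]
contact_force: [0.2, 0.2, -1.0]
opening: 11.4
finger_force: 61.7
time_s: 22.52
tcp_pos: [523.9, 173.9, 94.4]
tcp_rot: [[0.737, 0.676, -0.0], [0.676, -0.737, -0.0], [-0.0, -0.0, -1.0]]
contact_force: [-0.4, 0.2, -1.5]
opening: 11.5
finger_force: 61.7
```

```bash
python3 -m creep '[[[0,0,0.02],0],[[0,0,0.02],0],[[0,0,0.02],0]]'; python3 -m creep '[[[0,0,0.01],0],[[0,0,0.01],0],[[0,0,0.01],0]]'
```

```text
time_s: 22.9
tcp_pos: [523.9, 173.9, 93.3]
tcp_rot: [[0.737, 0.676, -0.0], [0.676, -0.737, 0.0], [-0.0, -0.0, -1.0]]
contact_force: [0.5, 0.0, -1.0]
opening: 11.7
finger_force: 61.7
time_s: 23.28
tcp_pos: [524.0, 173.8, 92.7]
tcp_rot: [[0.737, 0.676, -0.0], [0.676, -0.737, 0.0], [-0.0, -0.0, -1.0]]
contact_force: [-1.0, 0.1, -2.3]
opening: 11.4
finger_force: 61.7
```

```bash
python3 -m creep '[[[0,0,0.01],0],[[0,0,0.01],0],[[0,0,0.01],0]]'
```

```text
time_s: 23.65
tcp_pos: [523.9, 173.9, 92.1]
tcp_rot: [[0.737, 0.676, -0.0], [0.676, -0.737, 0.0], [-0.0, -0.0, -1.0]]
contact_force: [0.8, 0.1, -1.0]
opening: 11.6
finger_force: 61.7
```

```bash
python3 -m creep '[[[0,0,0.01],0],[[0,0,0.01],0],[[0,0,0.01],0]]'; python3 -m creep '[[[0,0,0.01],0],[[0,0,0.01],0],[[0,0,0.01],0]]'
```

```text
time_s: 24.02
tcp_pos: [524.2, 174.0, 91.8]
tcp_rot: [[0.737, 0.676, 0.0], [0.676, -0.737, 0.0], [0.0, 0.0, -1.0]]
contact_force: [-0.0, 0.2, 2.3]
opening: 11.5
finger_force: 62.2
time_s: 24.4
tcp_pos: [524.4, 174.1, 91.7]
tcp_rot: [[0.737, 0.676, 0.001], [0.676, -0.737, 0.0], [0.001, 0.0, -1.0]]
contact_force: [-1.2, -1.6, 7.2]
opening: 11.4
finger_force: 63.0
```

```bash
python3 -m creep '[[[0,0,0.01],0],[[0,0,0.01],0],[[0,0,0.01],0]]'
```

```text
time_s: 24.78
tcp_pos: [524.7, 174.2, 91.7]
tcp_rot: [[0.737, 0.676, 0.001], [0.676, -0.737, 0.001], [0.001, 0.0, -1.0]]
contact_force: [-2.1, -0.5, 10.8]
opening: 11.5
finger_force: 63.6
```

On the cup floor. Relieve the load, then open in small steps.

```bash
python3 -m creep '[[[0,0,-0.02],0],[[0,0,-0.02],0],[[0,0,-0.02],0]]'; python3 -m creep '[[[0,0,0],0],[[0,0,0],0],[[0,0,0],0]]' 16; python3 -m creep '[[[0,0,0],0],[[0,0,0],0],[[0,0,0],0],[[0,0,0],0]]' 40; python3 - <<'E'
from h import *
a=camera("side")[160:310,150:300]
cv2.imwrite("pics/rel.png",cv2.resize(a,(500,500),interpolation=cv2.INTER_CUBIC)[:,:,::-1])
for z in (6,60,109): print(z,proj("side",[524.4,173.5,z]))
E
```

```text
time_s: 25.15
tcp_pos: [524.2, 174.0, 91.7]
tcp_rot: [[0.737, 0.676, 0.0], [0.676, -0.737, 0.0], [0.0, 0.0, -1.0]]
contact_force: [-1.3, -0.5, 5.4]
opening: 11.2
finger_force: 62.6
time_s: 25.52
tcp_pos: [523.8, 173.8, 91.2]
tcp_rot: [[0.737, 0.676, -0.0], [0.676, -0.737, -0.0], [-0.0, -0.0, -1.0]]
contact_force: [-0.4, -0.4, 0.5]
opening: 16.0
finger_force: 0.0
time_s: 26.02
tcp_pos: [524.0, 173.9, 91.5]
tcp_rot: [[0.737, 0.676, 0.0], [0.676, -0.737, 0.0], [0.0, 0.0, -1.0]]
contact_force: [0.2, -0.1, -0.2]
opening: 39.9
finger_force: 0.0
6 [220.46 300.64]
60 [217.71 274.99]
109 [215.04 250.11]
```

View pics/rel.png

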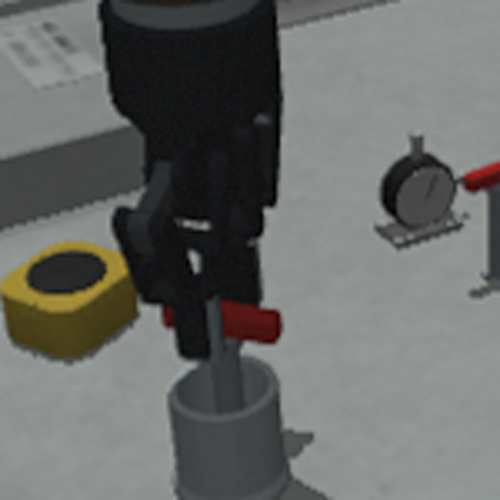

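The pin stands upright in the cup, free of the fingers. Withdraw upward.

```bash
python3 -m creep '[[[0,0,-0.1],0],[[0,0,-0.3],0],[[0,0,-0.6],0],[[0,0,-0.9],0],[[0,0,-1.3],0],[[0,0,-1.7],0],[[0,0,-2],0],[[0,0,-2],0]]';  python3 -m creep '[[[0.3,-0.3,0],0],[[-0.3,-0.6,0],0],[[-0.6,-1,0],0],[[-1,-1.4,0],0],[[-1.3,-1.8,0],0],[[-1.5,-2,0],0],[[-1.5,-2,0],0],[[-1.5,-2,0],0]]'; python3 - <<'E'
from h import *
a=camera("side")[160:330,150:390];b=camera("top")[150:300,180:360]
a=cv2.resize(a,(460,326),interpolation=cv2.INTER_CUBIC);b=cv2.resize(b,(340,326),interpolation=cv2.INTER_CUBIC)
cv2.imwrite("pics/end.png",np.hstack([a,b])[:,:,::-1]);go([0,0,0],0)
E
```

```text
time_s: 27.08
tcp_pos: [525.4, 174.4, 214.2]
tcp_rot: [[0.737, 0.676, 0.004], [0.676, -0.737, 0.002], [0.005, 0.002, -1.0]]
contact_force: [0.7, 0.2, -1.2]
opening: 40.2
finger_force: 0.0
time_s: 28.08
tcp_pos: [377.7, 201.3, 211.7]
tcp_rot: [[0.737, 0.675, 0.001], [0.675, -0.737, 0.0], [0.001, 0.0, -1.0]]
contact_force: [0.4, 0.5, 0.1]
opening: 39.6
finger_force: 0.0
shift [-6.91 -1.78  3.52] turn 5.308436688109619 | yaw 42.467493504876956 tcp [377.65 201.27 211.55] F [ 0.31 -0.72  0.87] M [-0.03 -0.04  0.03] q [-0.58  0.09  0.03  2.11 -0.    0.94 -1.38] open 39.84852259871567 t 28.175
```

View pics/end.png

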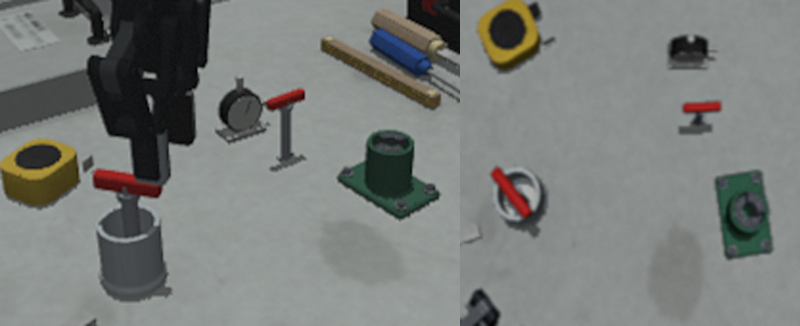

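```bash
python3 - <<'E'
from h import *
im=camera("top")
for c in blobs(red(im)):
    r=cv2.minAreaRect(c)
    if abs(r[0][0]-208)<20: print(r,onz("top",r[0],109))
go([0,0,0],0)
E
```

```text
((206.752197265625, 238.21681213378906), (27.092761993408203, 6.114686012268066), 48.8140754699707) [522.1  172.61 109.  ]
shift [-6.91 -1.77  3.52] turn 5.308062790719184 | yaw 42.464502325753486 tcp [377.46 201.25 211.47] F [-0.03 -0.09 -0.79] M [-0.01  0.02 -0.02] q [-0.58  0.09  0.03  2.11 -0.    0.94 -1.38] open 40.21090338541993 t 28.225
```

The bar centre is at (522,173), over the cup centre, so the pin stands upright. The gauge and cup are in place. Handing in.

```bash
python3 -c "
from cell import *
print(finish_job())"
```

```text
the job is handed in; nothing more can be done
None
```

The index pin came free by twisting under a light pull (about 25 N at most) and now stands upright, foot down, in the cup with the gripper clear; the cup is standing, the gauge was not touched, and the job was handed in at about 28 s.

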